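Lock a fan belt tensioner back at its 30 degree line

TASK

The fan belt is off for a change: lock the sprung tensioner arm back at the 30 degree line of its scale so that the new belt can go on. By its knob, draw the lock pin up out of the parking slot but not out of the arm, swing the arm back against its spring with it, feel gently for the lock hole at that line, and press the pin fully home so that the arm stays back when you let go. Do not bear hard on the pin, never let the arm fly back, and leave the other things on the bench where they are.

Things in the scene. Friction and masses are not known exactly. Their poses are not given: they have to be found in the camera images.
- lock_pin: Steel lock pin, loose in the arm's guide block. Origin on its axis under its collar, z up. Below: round shank 8.7 mm dia., 38 mm long, square-ended. Above: collar 18 mm dia. to 6 mm, neck 12 mm dia. to 14 mm, black knob. About 75 g. Starts home (collar on the block), tip in the parking slot. Raised 10 mm its tip clears the index plate, at 38 mm it leaves the arm: keep under 30.
- knob (a point): Middle of the lock pin's black round knob, to grip it by: 24 mm dia., 34 mm tall (17 mm above and below this point), 31 mm above the pin's origin. Once the spring loads the pin sideways it rubs in guide and hole: though greased it does not drop in by itself but must be pushed down, with some 3 to 12 N.
- tensioner_arm (a joint): Turn of the sprung arm about its upright pivot, rad: 0 at its rest (start), growing counter-clockwise seen from above, end stop 0.80. The arm's dark pointer tail shows it on the white scale block: a black line every 5 degrees, longer every 10, from 0 to 40; 30 degrees = 0.524 rad. The spring drives it back to 0 with 0.41 N m at 0, 1.36 N m at 30 degrees: about 3 N and 11 N at the pin.
- line30 (a point): Inner end of the scale's 30 degree line (the fourth long line, counting the zero line as first), on the white scale block beyond the pivot, 74.5 mm from the pivot axis; the pointer's tip comes here when the arm reads 30 degrees.
- guide_top (a point): On the arm: centre of the top of the square dark guide block (28 x 28 mm, 26 mm high), 120 mm from the pivot axis, x pointing away from the pivot. The lock pin runs in its upright 10 mm through hole. Beside it on the arm, 168 mm from the pivot, the black idler roller, 60 mm dia., at most 15 mm higher than this point.
- pivot (a point): Point on the upright pivot axis of the tensioner, at the height of guide_top; the round grey drum, 72 mm dia., turns about it.
- index_bracket: Rails and the bare steel index plate they carry, fixed under the arm; origin on the pivot axis at the deck's top. The plate's top is 28 mm below guide_top, 8 mm thick, with a parking slot at 0 and 10.5 mm plain through holes at 20, 30, 40 degrees, 120 mm from the pivot. It is trimmed by hand: holes up to 3.8 degrees (8 mm) off the scale's lines either way. Load it under 25 N.
- deck: Fan drive deck: fixed grey metal pan 400 x 420 mm, 45 mm high, on the bench, carrying a large and a small belt sheave, the tensioner, a spanner and a bearing. Origin at the centre of its underside, z up, the robot on its -x side. Nothing on it but the lock pin rises more than 20 mm above guide_top.
- spanner: Bystander: steel spanner 190 mm long, lying on the deck. Origin under its middle.
- bearing: Bystander: steel bearing ring 52 mm across and 15 mm high, lying on the deck. Origin at the centre of its underside.
- tape_roll: Bystander: black tape roll 100 mm across on the bench.
- screwdriver: Bystander: screwdriver 220 mm long on the bench.
- brush: Bystander: wooden-handled brush 180 mm long on the bench.
- oil_bottle: Bystander: grey bottle 150 mm high on the bench.
- bolt_tin: Bystander: open steel tin 80 x 80 mm, 35 mm high, on the bench.

How it is judged:
By the outcome, as a careful person would: the job done as asked, in the order asked, and still so for the second after the job is handed in, with the robot touching nothing.
It also fails if it takes over 64 s, if anything falls off the work surface, if the arm or the gripper's body presses on something with over 40 N, if the wrist force passes 120 N, or if a joint passes its speed limit or range.

ROBOT

A 6-joint arm with a two-finger parallel gripper is mounted at the origin on the work surface. World frame = base frame: x ahead of the robot, y to its left, z up, the work surface at z = 0. Lengths are in m, angles in degrees, forces in N, time in s.
With the tool pointing down it reaches from about 0.375 to 0.9 m from the base axis. Payload 3.1 kg.
Tool frame: the origin (TCP) lies on the centre line of the jaws, within the pads' length; the fingertips stand 25 mm ahead of it and the grasp point (between the pads) lies 6 mm ahead of it; z points along the fingers, y is the line along which they close (so a half turn about z gives the same grasp; the last joint's range is limited). The gripper opens to 87 mm and grips with 3 to 60 N. Pads are 19 mm wide; open, the fingers measure 117 mm over their backs; the gripper's body (75 mm by 190 mm) begins 51 mm behind the grasp point.
Start: joints at [62.195, 30.224, 82.088, -0, 67.689, -10.227], TCP at [0.189, 0.596, 0.248] pointing down, gripper open.
Joint ranges: [-176.69, 176.69], [-43.24, 126.21], [12.49, 139.97], [-82, 262], [0, 151.66], [-163.58, 163.58]. Speed limits (degrees/s): [159.86, 159.86, 180, 180, 180, 180].

INTERFACE

Orientations are given as a 3x3 rotation matrix whose columns are the frame's x, y, z axes.
In Python, from rig import bot, cams, models gives the robot as it stands. The module is installed in compiled form; this text tells all that it offers.
- The arm moves only by the shell command python3 -m handwheel 'ROWS' [OPENING]. ROWS is JSON, a list of rows, each a list of 6 numbers: the shift along the world's x, y, z each as a share of 1 m, from -1 to 1, then the turn, a rotation vector about the world's x, y, z each as a share of 2 rad, from -1 to 1. In form: [[dx, dy, dz, wx, wy, wz], ...]. A call has exactly 8 rows; each row is the pose to reach, as a shift and turn from the pose commanded when the call began; what a row does not reach only later rows make up. A row lasts 1/12 s, in which the tool goes at most 41.7 mm and 7.16 degrees, less where a joint would pass 70% of its speed; a pose out of reach is approached as far as the arm can. A call with a number of a shift or a turn outside -1 to 1 is refused whole. A call with a gripper value outside its range is refused whole. OPENING is the opening, from -1 (shut) to 1 (fully open), so that 0 is half open, set as the call begins (- or left out, the last holds). The fingers move at their own pace and stop on an object; the grip force is fixed at half the most. Time passes only in rows, so rows that repeat a pose let the fingers close, or fill a call up. It gives the time, the measured TCP pose, the force, the opening and the grip force at its end, in the units of the state.
- bot.read_state(): the state, without advancing time (a new reading comes with each control period).
- cams.capture(name): name is "scene" or "top" or "wrist"; returns (picture, depth): 480x640x3 uint8, blue, green, red; 480x640 float32, m along the optical axis (not along the pixel's ray), 0 where there is no reading.
- cams.calibration(name): a dict with "mtx" (3x3 intrinsics, pixels), "R" (3x3) and "t" (3): a world point X has camera coordinates R X + t; the wrist camera has in their place "tool_from_camera" (4x4, takes a point from camera to tool coordinates, whose origin is the TCP and whose axes are the flange's). Camera axes: x right, y down, z forward; pixel columns grow to the right and rows downward; lengths in m; the calibration is good to about 2 mm. A picture is of the moment at which its call begins: read the wrist's pose just before it. calibration takes no time and is no camera call.
- bot.hand_in(): hands the job in; it is judged then, once.
Trained networks look in the newest picture that a camera, given by its name, has taken for a name from the list of things; names that differ only in an ending like _2 or _b are one class to them, and where a whole thing is asked for, a point or a joint stands for the part that bears it (a point fixed in the world has none). Each returns a list of dicts, best first, with "conf" (0 to 1); they miss things now and then, are a little off and sometimes report something else, mostly with a low value. They report only what shows in the picture. A call takes as long as a camera call.
- models.spot_in(query, camera): "position" ([column, row] in pixels, amid what is visible of it).
- models.tip_of(query, camera): "position" ([column, row] in pixels: a listed point, or the origin of a listed thing).
The state is a dict: "time_s": time; "joint_positions": joint angles; "qvel": joint speeds; "tau": joint torques, N m; "position": TCP position; "tcp_rot": TCP orientation; "force": force on the tool from outside, world axes, zero at the start; "moment": the same for the moment, N m; "opening": opening from 0.0 (shut) to 1.0 (fully open); "grasp_force": force on a finger pad.
Only numpy, scipy, OpenCV 4.12 (cv2) and the standard library are available. Lean on these libraries where they do the work, as an engineer would, in place of code of your own. Each camera call takes 0.05 s, during which the arm holds its last target. There are 200 camera calls.

## Working session

There is one attempt and no reset: what is moved stays moved. The work goes in short steps, Python scripts to look and compute and a shell command to move; the robot and the scene stay as the last step left them, time stands still between calls to the robot, and variables do not carry over. Pictures are saved under pics/ and viewed, at most 10 in all, crops included, and the job is handed in when it is done.

```bash
mkdir -p pics; cat > h.py <<'E'
import numpy as np, cv2
from rig import bot,cams,models
def ray(cam,px,z=None,depth=None,st=None):
    c=cams.calibration(cam); K=np.array(c["mtx"])
    r=np.linalg.inv(K)@np.array([px[0],px[1],1.])
    if cam=="wrist":
        T=np.array(c["tool_from_camera"]); R=np.array(st["tcp_rot"])
        o=np.array(st["position"])+R@T[:3,3]; d=R@T[:3,:3]@r
    else:
        R=np.array(c["R"]); t=np.array(c["t"]).ravel(); o=-R.T@t; d=R.T@r
    if z is not None: return o+d*(z-o[2])/d[2]
    return o+d*depth
def dep(D,p,w=3):
    c,r=int(round(p[0])),int(round(p[1])); q=D[max(r-w,0):r+w+1,max(c-w,0):c+w+1]; q=q[q>0]
    return float(np.median(q)) if q.size else 0
E
python3 - <<'E'
from h import *
s=bot.read_state(); print({k:np.round(v,3).tolist() for k,v in s.items()})
for cam in ("top","scene"):
    P,D=cams.capture(cam); cv2.imwrite(f"pics/{cam}0.png",P); 
    for q in ("knob","lock_pin","guide_top","pivot","line30","index_bracket","deck"):
        for d in models.tip_of(q,cam)[:2]:
            p=d["position"]; z=dep(D,p); print(cam,q,round(d["conf"],2),np.round(p,1),np.round(ray(cam,p,depth=z),4))
E
```

```text
{'time_s': 0.0, 'joint_positions': [62.195, 30.278, 82.155, -0.0, 67.688, -10.227], 'qvel': [-0.021, 0.083, 0.042, -0.044, 0.055, 0.01], 'tau': [0.0, -44.003, -17.659, 0.063, 0.058, -0.0], 'position': [0.188, 0.595, 0.247], 'tcp_rot': [[-0.953, 0.302, -0.001], [0.302, 0.953, -0.002], [0.0, -0.002, -1.0]], 'force': [0.51, -1.079, -0.452], 'moment': [-0.035, 0.018, -0.005], 'grasp_force': 0.0, 'opening': 0.995}
top knob 0.48 [295.3 257.9] [0.4864 0.0674 0.1342]
top knob 0.47 [288.9 257.6] [0.4876 0.0858 0.1325]
top lock_pin 0.36 [291.4 258.4] [0.4851 0.0786 0.1344]
top guide_top 0.58 [291.3 259.2] [0.4829 0.0789 0.1334]
top guide_top 0.55 [341.6 195.6] [ 0.6766 -0.0716  0.054 ]
top pivot 0.72 [296.9 218.4] [0.6051 0.0637 0.0875]
top line30 0.84 [293.4 195. ] [0.6801 0.0748 0.0593]
top index_bracket 0.22 [292.3 256.6] [0.4902 0.0759 0.1356]
top deck 0.72 [296.8 249.8] [0.5128 0.066  0.0711]
top deck 0.26 [295.3 258.2] [0.4855 0.0675 0.1342]
scene knob 0.47 [313.1 200.1] [0.4976 0.0738 0.1311]
scene lock_pin 0.7 [313.1 209.7] [0.4964 0.0744 0.0937]
scene guide_top 0.98 [309.9 211.1] [0.4898 0.0695 0.089 ]
scene pivot 0.75 [350.8 234.4] [0.6154 0.0609 0.0874]
scene pivot 0.38 [310.9 212.4] [0.4937 0.0681 0.0877]
scene deck 0.78 [320.1 239.5] [0.5421 0.035  0.0453]
scene deck 0.6 [177.5 415.3] [ 0.5234 -0.5011  0.0021]
```

```bash
python3 -c "
import cv2,numpy as np
a=cv2.imread('pics/top0.png')[150:330,210:420];b=cv2.imread('pics/scene0.png')[130:330,190:470]
cv2.imwrite('pics/c0.png',np.vstack([cv2.resize(a,(350,300)),cv2.resize(b,(350,250))]) if 0 else np.hstack([cv2.resize(a,(400,343)),cv2.resize(b,(400,343))]))"
```

```text
(no output)
```

View pics/c0.png

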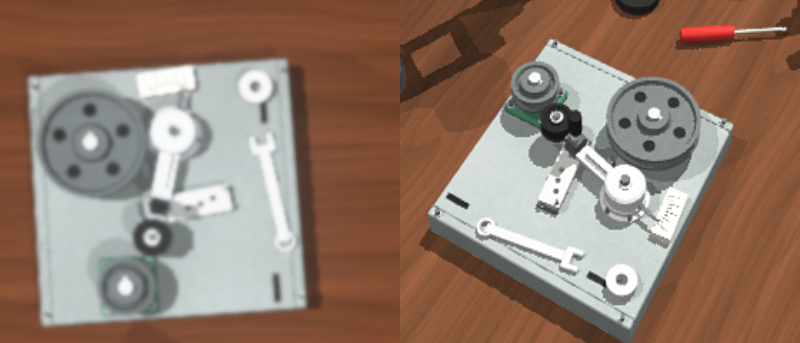

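View pics/scene0.png

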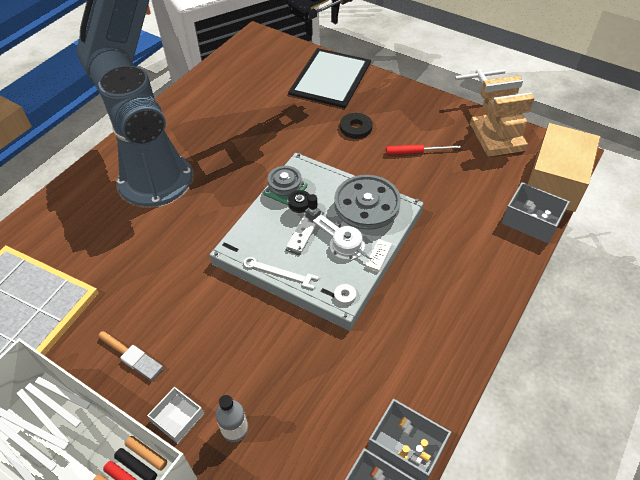

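The tensioner arm runs from the drum at the top toward -x to the pin and roller. The knob is at about top (293,258), and the scale block is beyond the drum at about (293,193). Next is a closer look with the wrist camera.

```bash
python3 - <<'E'
from h import *
c=cams.calibration("wrist"); print(np.round(c["mtx"],1).tolist(),np.round(c["tool_from_camera"],3).tolist())
E
python3 -m handwheel '[[0.04,-0.03,0,0,0,0],[0.08,-0.07,0.01,0,0,0],[0.12,-0.11,0.02,0,0,0.02],[0.15,-0.15,0.03,0,0,0.04],[0.17,-0.18,0.04,0,0,0.06],[0.19,-0.21,0.04,0,0,0.08],[0.21,-0.24,0.05,0,0,0.1],[0.22,-0.27,0.06,0,0,0.1]]' 0
python3 -m handwheel '[[0.01,-0.04,0,0,0,0],[0.02,-0.08,0,0,0,0],[0.03,-0.12,0,0,0,0],[0.04,-0.16,0,0,0,0],[0.04,-0.2,0,0,0,0],[0.05,-0.23,0,0,0,0],[0.05,-0.23,0,0,0,0],[0.05,-0.23,0,0,0,0]]'
```

```text
[[333.5, 0.0, 314.5], [0.0, 333.5, 239.0], [0.0, 0.0, 1.0]] [[0.0, -0.97, -0.243, 0.066], [1.0, 0.0, -0.001, -0.0], [0.001, -0.243, 0.97, -0.136], [0.0, 0.0, 0.0, 1.0]]
time_s: 1.47
position: [0.3996, 0.3453, 0.3016]
tcp_rot: [[-0.994, 0.105, 0.001], [0.105, 0.994, 0.0], [-0.001, 0.0, -1.0]]
force: [1.0, 0.4, -0.5]
opening: 0.525
grasp_force: 0.0
time_s: 2.13
position: [0.4487, 0.1155, 0.3017]
tcp_rot: [[-0.994, 0.111, 0.001], [0.111, 0.994, 0.0], [-0.001, 0.0, -1.0]]
force: [0.3, 1.4, 0.3]
opening: 0.502
grasp_force: 0.0
```

```bash
python3 - <<'E'
from h import *
s=bot.read_state(); P,D=cams.capture("wrist"); cv2.imwrite("pics/w1.png",P)
for q in ("knob","lock_pin","guide_top","pivot","line30","tensioner_arm"):
    for d in models.tip_of(q,"wrist")[:2]:
        p=d["position"]; z=dep(D,p,2); print(q,round(d["conf"],2),np.round(p,1),np.round(ray("wrist",p,depth=z,st=s),4))
E
```

```text
knob 0.78 [281.8 266.8] [0.483  0.0796 0.1341]
lock_pin 0.95 [282.8 258.9] [0.4794 0.0797 0.1203]
guide_top 0.71 [282.7 259.2] [0.4796 0.0796 0.1204]
pivot 0.93 [278.1 355. ] [0.4247 0.1098 0.3733]Traceback (most recent call last):
  File "<stdin>", line 4, in <module>
ValueError: it knows: bearing, bolt_tin, brush, deck, guide_top, index_bracket, knob, line, lock_pin, oil_bottle, pivot, screwdriver, spanner, tape_roll
```

View pics/w1.png

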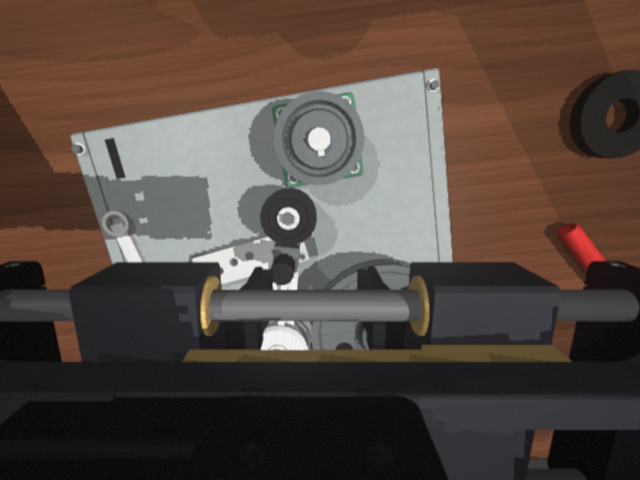

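The knob is at wrist (282,267), half hidden by the gripper, with the roller at (288,217) and the plate at (225,262). I'll move ahead so that the pivot and scale come into view.

```bash
python3 -m handwheel '[[0.04,-0.01,0,0,0,0],[0.08,-0.02,0,0,0,0],[0.12,-0.03,0,0,0,0],[0.15,-0.04,0,0,0,0],[0.18,-0.04,0,0,0,0],[0.19,-0.04,0,0,0,0],[0.19,-0.04,0,0,0,0],[0.19,-0.04,0,0,0,0]]'
python3 - <<'E'
from h import *
s=bot.read_state(); P,D=cams.capture("wrist"); cv2.imwrite("pics/w2.png",P)
for q in ("knob","lock_pin","guide_top","pivot","line30"):
    for d in models.tip_of(q,"wrist")[:2]:
        p=d["position"]; z=dep(D,p,2); print(q,round(d["conf"],2),np.round(p,1),np.round(ray("wrist",p,depth=z,st=s),4))
E
```

```text
time_s: 3.1
position: [0.6375, 0.078, 0.3006]
tcp_rot: [[-0.994, 0.105, -0.002], [0.105, 0.994, 0.0], [0.002, -0.0, -1.0]]
force: [-0.2, -0.3, 0.1]
opening: 0.501
grasp_force: 0.0
knob 0.71 [292.7  61.3] [0.4948 0.0743 0.1343]
lock_pin 0.96 [295.8  68.8] [0.5007 0.0762 0.1342]
lock_pin 0.71 [319.7 250.6] [0.6808 0.0788 0.0571]
guide_top 0.86 [299.8  71.8] [0.5024 0.0791 0.1304]
pivot 0.66 [288.6 194.3] [0.6073 0.0537 0.0934]
line30 0.85 [317.9 249.2] [0.6789 0.0769 0.0572]
line30 0.23 [139.7 123.3] [ 0.5173 -0.1031  0.0513]
```

View pics/w2.png

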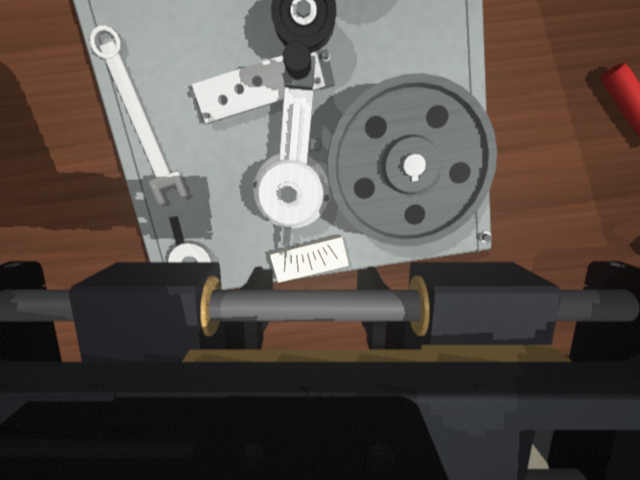

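The w2 picture shows the knob at (298,58), the drum at (289,194), the plate with its three holes at (257,80), (239,89) and (223,100), and the scale at (310,258). I'll get precise positions from the depth data and the holes.

```bash
cat > m.py <<'E'
from h import *
def cloud(cam,D,s):
    v,u=np.nonzero(D>0); c=cams.calibration(cam); K=np.array(c["mtx"]); z=D[v,u]
    X=(np.linalg.inv(K)@np.stack([u,v,np.ones_like(u)])*z)
    if cam=="wrist":
        T=np.array(c["tool_from_camera"]); R=np.array(s["tcp_rot"])
        return u,v,(R@(T[:3,:3]@X+T[:3,3:])+np.array(s["position"])[:,None]).T
    R=np.array(c["R"]); return u,v,(R.T@(X-np.array(c["t"]).reshape(3,1))).T
E
python3 - <<'E'
from m import *
s=bot.read_state()
for cam in ("wrist","top","scene"):
    P,D=cams.capture(cam); u,v,X=cloud(cam,D,s)
    m=(abs(X[:,0]-.49)<.03)&(abs(X[:,1]-.075)<.03)
    k=m&(X[:,2]>.127)&(X[:,2]<.145); Q=X[k]
    print(cam,"knobtop",k.sum(),np.round([*Q.min(0),*Q.max(0)],4),"mid",np.round((Q.min(0)+Q.max(0))/2,4))
    m=(np.hypot(X[:,0]-.607,X[:,1]-.058)<.05)&(X[:,2]>.078)&(X[:,2]<.115)
    Q=X[m]; h=np.histogram(Q[:,2],bins=np.arange(.078,.116,.002)); print("drum z",h[0])
    zt=np.percentile(Q[:,2],70); Q=Q[abs(Q[:,2]-zt)<.003]; c,r=cv2.minEnclosingCircle(Q[:,:2].astype(np.float32)); print("drum",zt,c,r)
for p in [(257,80),(239,89),(223,100)]:
    print(np.round(ray("wrist",p,z=.059,st=s),4), np.round(ray("wrist",p,depth=dep(D,p),st=s),3))
P=cv2.imread("pics/w2.png"); a=cv2.resize(P[40:130,180:340],None,fx=4,fy=4,interpolation=2); b=cv2.resize(P[185:295,250:370],None,fx=5,fy=5,interpolation=2)
b=cv2.resize(P[225:290,235:365],(640,240),interpolation=2)if 0 else cv2.resize(P[230:290,240:400],None,fx=4,fy=4,interpolation=2)
cv2.imwrite("pics/c2.png",np.vstack([a,b])[:600])
E
```

```text
wrist knobtop 724 [0.4795 0.0663 0.1272 0.5029 0.0895 0.1368] mid [0.4912 0.0779 0.132 ]
drum z [  93  262  973 1819  235   26   36  417  105    0    0    0    0    0
    0    0    0    0    0]
drum 0.0852378337930511 (0.6065531373023987, 0.06296932697296143) 0.04493824765086174Traceback (most recent call last):
  File "<stdin>", line 7, in <module>
    return umr_minimum(a, axis, None, out, keepdims, initial, where)
ValueError: zero-size array to reduction operation minimum which has no identity
```

```bash
python3 - <<'E'
from m import *
s=bot.read_state(); P,D=cams.capture("wrist")
for p in [(257,80),(239,89),(223,100)]:
    print(np.round(ray("wrist",p,z=.059,st=s),4), np.round(ray("wrist",p,depth=dep(D,p),st=s),3))
print("plate z",ray("wrist",(210,97),depth=dep(D,(210,97)),st=s), "pivot nut",ray("wrist",(288.6,194.3),z=.095,st=s), "drum ctr",ray("wrist",(291,190),z=.085,st=s))
p=(328,60); print("guidetop side?",ray("wrist",(300,82),depth=dep(D,(300,82),1),st=s))
a=cv2.resize(P[40:130,180:340],None,fx=4,fy=4,interpolation=2); b=cv2.resize(P[230:290,240:400],None,fx=4,fy=4,interpolation=2)
cv2.imwrite("pics/c2.png",np.vstack([a,b])[:600])
E
```

```text
[0.4896 0.0316 0.059 ] [0.486 0.03  0.045]
[0.4962 0.0115 0.059 ] [0.493 0.009 0.045]
[ 0.5051 -0.0072  0.059 ] [ 0.503 -0.011  0.045]
plate z [ 0.500576   -0.02050872  0.05849083] pivot nut [0.60783822 0.0528562  0.095     ] drum ctr [0.60465879 0.05503132 0.085     ]
guidetop side? [0.5018101  0.07673973 0.08662268]
```

View pics/c2.png

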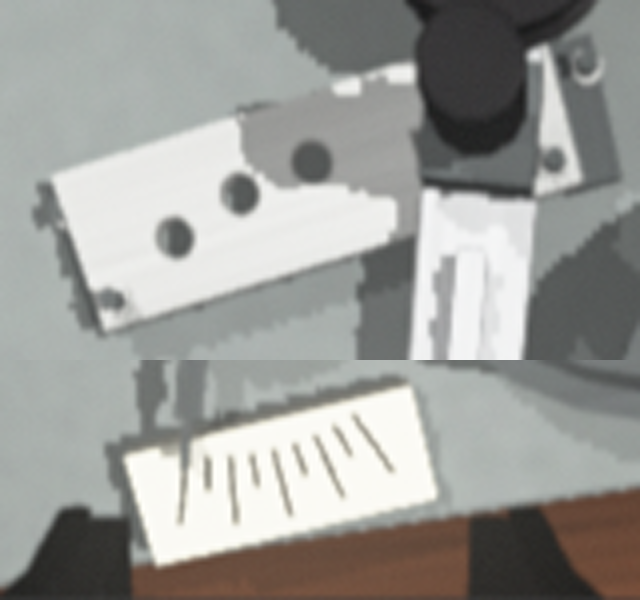

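The holes sit about 2.5° beyond their lines, so the 30° hole should be near a reading of 32.6°. The pivot is at about (0.607,0.0535). I'll approach and re-measure the knob from near.

```bash
python3 -m handwheel '[[-0.03,0,-0.02,0,0,-0.02],[-0.06,0,-0.04,0,0,-0.05],[-0.09,0,-0.06,0,0,-0.05],[-0.11,0,-0.08,0,0,-0.05],[-0.11,0,-0.08,0,0,-0.05],[-0.11,0,-0.08,0,0,-0.05],[-0.11,0,-0.08,0,0,-0.05],[-0.11,0,-0.08,0,0,-0.05]]'
python3 - <<'E'
from m import *
for i in range(2):
    s=bot.read_state(); P,D=cams.capture("wrist"); u,v,X=cloud("wrist",D,s)
    k=(abs(X[:,0]-.49)<.03)&(abs(X[:,1]-.075)<.03)&(X[:,2]>.127)&(X[:,2]<.145); Q=X[k]
    print(k.sum(),np.round(np.percentile(Q,[1,50,99],axis=0),4).tolist(),np.round((np.percentile(Q,1,axis=0)+np.percentile(Q,99,axis=0))/2,4))
for d in models.tip_of("guide_top","wrist")[:1]+models.tip_of("knob","wrist")[:1]: print(d,ray("wrist",d["position"],z=.118,st=s))
print(s["position"],s["force"])
E
```

```text
time_s: 4.22
position: [0.5305, 0.0767, 0.2227]
tcp_rot: [[-0.979, 0.205, 0.004], [0.205, 0.979, -0.0], [-0.004, 0.001, -1.0]]
force: [0.5, -0.1, -0.1]
opening: 0.501
grasp_force: 0.0
951 [[0.4795, 0.067, 0.1311], [0.4902, 0.0779, 0.1343], [0.5014, 0.0887, 0.1359]] [0.4905 0.0778 0.1335]
955 [[0.4794, 0.0669, 0.1301], [0.4902, 0.0779, 0.1342], [0.5014, 0.0887, 0.1359]] [0.4904 0.0778 0.133 ]
{'position': [307.1, 188.0], 'conf': 0.87} [0.48750832 0.07982024 0.118     ]
{'position': [303.1, 192.4], 'conf': 0.81} [0.48999091 0.07634144 0.118     ]
[0.53035273 0.07670427 0.2226325 ] [-0.38984351 -0.84207661  0.91375459]
```

```bash
python3 -m handwheel '[[-0.02,0.001,-0.01,0,0,0],[-0.04,0.001,-0.02,0,0,0],[-0.04,0.001,-0.04,0,0,0],[-0.04,0.001,-0.06,0,0,0],[-0.04,0.001,-0.08,0,0,0],[-0.04,0.001,-0.096,0,0,0],[-0.04,0.001,-0.096,0,0,0],[-0.04,0.001,-0.096,0,0,0]]'
python3 -c "
from h import *
P,D=cams.capture('wrist'); cv2.imwrite('pics/w3.png',P[100:480])"
```

```text
time_s: 5.08
position: [0.4881, 0.0779, 0.1251]
tcp_rot: [[-0.979, 0.205, -0.001], [0.205, 0.979, 0.0], [0.001, -0.0, -1.0]]
force: [-0.2, -0.7, 0.1]
opening: 0.501
grasp_force: 0.0
```

View pics/w3.png

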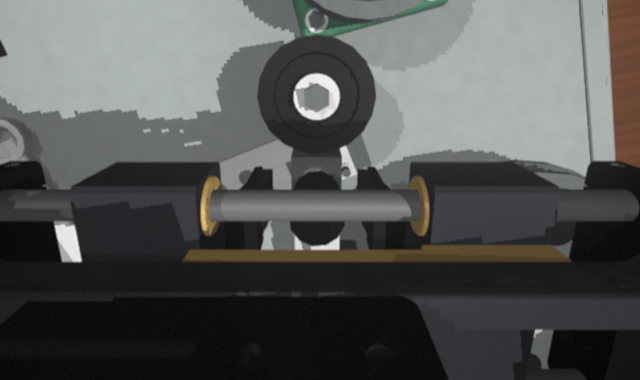

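The picture shows the knob at (317,180), centred between the fingers at 258 and 375. I'll close on it.

```bash
python3 -m handwheel '[[0.001,0,0,0,0,0],[0.001,0,0,0,0,0],[0.001,0,0,0,0,0],[0.001,0,0,0,0,0],[0.001,0,0,0,0,0],[0.001,0,0,0,0,0],[0.001,0,0,0,0,0],[0.001,0,0,0,0,0]]' -1; python3 -c "
from h import *
s=bot.read_state();print(s['position'],s['force'],s['moment'],s['grasp_force'],s['opening'])"
```

```text
time_s: 5.8
position: [0.4895, 0.078, 0.1261]
tcp_rot: [[-0.979, 0.205, 0.001], [0.205, 0.979, -0.0], [-0.001, 0.0, -1.0]]
force: [-0.8, -0.3, 6.8]
opening: 0.266
grasp_force: 30.0
[0.4895382  0.07797392 0.12605985] [-0.78400963 -0.33342665  6.77543911] [0.02477912 0.0688746  0.07552305] 29.989400510676205 0.2655351197823823
```

```bash
python3 -m handwheel '[[0,0,0.002,0,0,0],[0,0,0.004,0,0,0],[0,0,0.007,0,0,0],[0,0,0.01,0,0,0],[0,0,0.013,0,0,0],[0,0,0.016,0,0,0],[0,0,0.016,0,0,0],[0,0,0.016,0,0,0]]'; python3 -c "
from m import *
s=bot.read_state();print(s['position'],s['force'],s['opening'])
P,D=cams.capture('scene');u,v,X=cloud('scene',D,s)
cv2.imwrite('pics/s4.png',cv2.resize(P[150:270,250:410],None,fx=5,fy=5,interpolation=2))"
```

```text
time_s: 6.47
position: [0.489, 0.0779, 0.1416]
tcp_rot: [[-0.979, 0.205, 0.0], [0.205, 0.979, -0.0], [-0.0, -0.0, -1.0]]
force: [0.8, -0.2, -0.9]
opening: 0.271
grasp_force: 30.0
[0.48899279 0.077909   0.14162079] [ 0.84699594 -0.23167684 -0.90319591] 0.2707105449697212
```

View pics/s4.png

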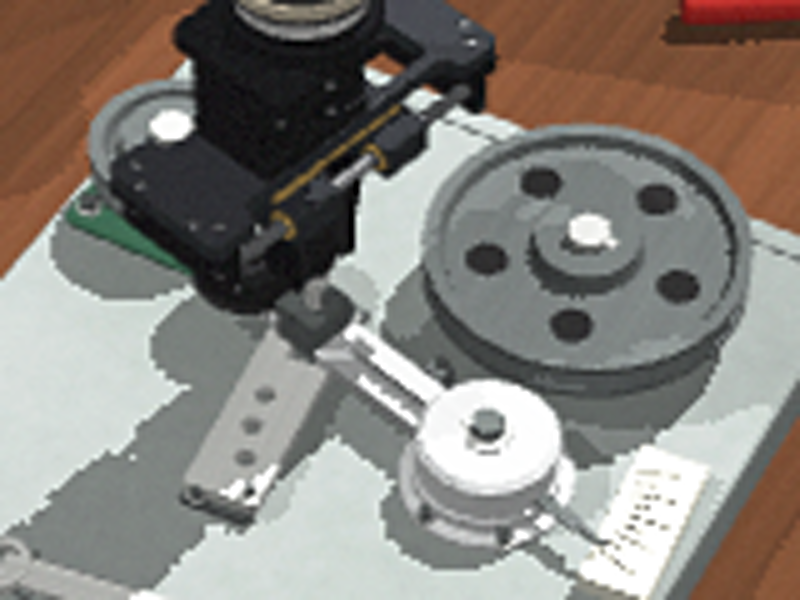

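The pin is lifted about 15 mm and still in the block, with the arm at rest. I'll swing it along the arc.

```bash
python3 -m handwheel '[[-0.0008,-0.0041,0,0,0,0.0175],[-0.0014,-0.0083,0,0,0,0.035],[-0.0019,-0.0124,0,0,0,0.052],[-0.0023,-0.0166,0,0,0,0.07],[-0.0025,-0.0208,0,0,0,0.087],[-0.0025,-0.0249,0,0,0,0.105],[-0.0025,-0.0292,0,0,0,0.122],[-0.0025,-0.0292,0,0,0,0.122]]'; python3 -c "
from h import *
s=bot.read_state();print(s['position'],s['force'],s['moment'],s['opening'])"
```

```text
time_s: 7.18
position: [0.4867, 0.0498, 0.1415]
tcp_rot: [[-0.999, -0.036, 0.0], [-0.036, 0.999, 0.003], [-0.001, 0.003, -1.0]]
force: [1.1, 6.9, 1.5]
opening: 0.265
grasp_force: 30.0
[0.48667738 0.0498017  0.14145808] [1.11353492 6.93507564 1.53603016] [ 1.48644753 -0.22466325  0.0445326 ] 0.2651191771823432
```

```bash
python3 -m handwheel '[[0.0002,-0.0042,0,0,0,0.0175],[0.0006,-0.0084,0,0,0,0.035],[0.0011,-0.0125,0,0,0,0.052],[0.0018,-0.0166,0,0,0,0.07],[0.0026,-0.0208,0,0,0,0.087],[0.0036,-0.0248,0,0,0,0.105],[0.0047,-0.0289,0,0,0,0.122],[0.0047,-0.0289,0,0,0,0.122]]'; python3 -c "
from m import *
s=bot.read_state();print(s['position'],s['force'],s['moment'],s['opening'])
P,D=cams.capture('scene')
cv2.imwrite('pics/s5.png',cv2.resize(P[180:270,290:400],None,fx=6,fy=6,interpolation=2))"
```

```text
time_s: 7.85
position: [0.4904, 0.0222, 0.1413]
tcp_rot: [[-0.961, -0.275, -0.002], [-0.275, 0.961, 0.005], [0.0, 0.006, -1.0]]
force: [-0.2, 10.7, 2.9]
opening: 0.264
grasp_force: 30.1
[0.49041732 0.02215325 0.14132994] [-0.15094176 10.65192841  2.92296053] [ 2.20384303 -0.0391608  -0.07300308] 0.26414506865500664
```

View pics/s5.png

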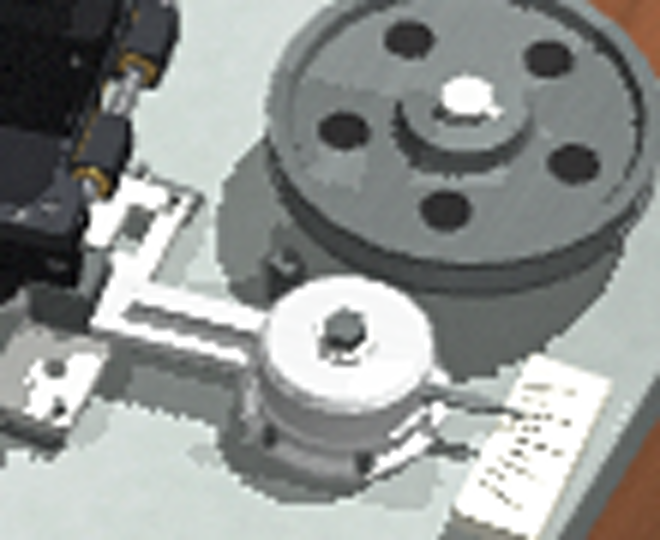

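The pointer shows roughly 27°, so the arm has swung smoothly. I'll move to about 31°, just before the expected hole, and lower gently to find the plate.

```bash
python3 -m handwheel '[[0.0007,-0.0022,0,0,0,0.01],[0.0014,-0.0043,0,0,0,0.019],[0.0021,-0.0064,0,0,0,0.028],[0.0028,-0.0085,0,0,0,0.0375],[0.0028,-0.0085,-0.001,0,0,0.0375],[0.0028,-0.0085,-0.002,0,0,0.0375],[0.0028,-0.0085,-0.003,0,0,0.0375],[0.0028,-0.0085,-0.003,0,0,0.0375]]'
python3 -m handwheel '[[0,0,-0.0005,0,0,0],[0,0,-0.001,0,0,0],[0,0,-0.001,0,0,0],[0,0,-0.0015,0,0,0],[0,0,-0.0015,0,0,0],[0,0,-0.002,0,0,0],[0,0,-0.002,0,0,0],[0,0,-0.002,0,0,0]]'; python3 -c "
from h import *
s=bot.read_state();print(s['position'],s['force'],s['moment'],s['opening'])"
```

```text
time_s: 8.57
position: [0.4924, 0.0147, 0.138]
tcp_rot: [[-0.938, -0.346, -0.003], [-0.346, 0.938, 0.007], [0.001, 0.007, -1.0]]
force: [0.4, 11.7, 0.4]
opening: 0.268
grasp_force: 30.1
time_s: 9.23
position: [0.4924, 0.0148, 0.1362]
tcp_rot: [[-0.938, -0.346, -0.003], [-0.346, 0.938, 0.007], [0.001, 0.007, -1.0]]
force: [-0.1, 10.7, 2.9]
opening: 0.263
grasp_force: 30.1
[0.49241793 0.01481221 0.13617875] [-0.12965033 10.70673882  2.92250865] [ 2.53868502  0.02928248 -0.03673277] 0.2631485271586292
```

```bash
python3 -m handwheel '[[0,0,-0.0005,0,0,0],[0,0,-0.0005,0,0,0],[0,0,-0.001,0,0,0],[0,0,-0.001,0,0,0],[0,0,-0.001,0,0,0],[0,0,-0.001,0,0,0],[0,0,-0.001,0,0,0],[0,0,-0.001,0,0,0]]'
```

```text
time_s: 9.9
position: [0.4926, 0.0148, 0.1358]
tcp_rot: [[-0.938, -0.346, -0.003], [-0.346, 0.938, 0.007], [0.0, 0.007, -1.0]]
force: [-1.4, 12.0, 8.3]
opening: 0.268
grasp_force: 30.1
```

Plate contact is at z≈0.136 with fz about 8 N. I'll ease off a little and slide on in steps of about 1 mm.

```bash
python3 -m handwheel '[[0,0,0.0003,0,0,0],[0.0002,-0.0005,0.0003,0,0,0.002],[0.0004,-0.0009,0.0003,0,0,0.004],[0.0004,-0.0009,0.0003,0,0,0.004],[0.0004,-0.0009,0.0003,0,0,0.004],[0.0004,-0.0009,0.0003,0,0,0.004],[0.0004,-0.0009,0.0003,0,0,0.004],[0.0004,-0.0009,0.0003,0,0,0.004]]'
python3 -m handwheel '[[0,0,0,0,0,0],[0.0002,-0.0005,0,0,0,0.002],[0.0004,-0.0009,0,0,0,0.004],[0.0004,-0.0009,0,0,0,0.004],[0.0004,-0.0009,0,0,0,0.004],[0.0004,-0.0009,0,0,0,0.004],[0.0004,-0.0009,0,0,0,0.004],[0.0004,-0.0009,0,0,0,0.004]]'
```

```text
time_s: 10.57
position: [0.4926, 0.0143, 0.1359]
tcp_rot: [[-0.936, -0.353, -0.004], [-0.353, 0.936, 0.007], [0.001, 0.008, -1.0]]
force: [-0.6, 13.0, 5.8]
opening: 0.269
grasp_force: 30.1
time_s: 11.23
position: [0.4929, 0.0134, 0.1359]
tcp_rot: [[-0.933, -0.36, -0.004], [-0.36, 0.933, 0.007], [0.001, 0.008, -1.0]]
force: [-0.5, 13.8, 6.5]
opening: 0.271
grasp_force: 30.1
```

```bash
python3 -m handwheel '[[0,0,0,0,0,0],[0.0002,-0.0005,0,0,0,0.002],[0.0004,-0.0009,0,0,0,0.004],[0.0004,-0.0009,0,0,0,0.004],[0.0004,-0.0009,0,0,0,0.004],[0.0004,-0.0009,0,0,0,0.004],[0.0004,-0.0009,0,0,0,0.004],[0.0004,-0.0009,0,0,0,0.004]]'
python3 -m handwheel '[[0,0,0,0,0,0],[0.0002,-0.0005,0,0,0,0.002],[0.0004,-0.0009,0,0,0,0.004],[0.0004,-0.0009,0,0,0,0.004],[0.0004,-0.0009,0,0,0,0.004],[0.0004,-0.0009,0,0,0,0.004],[0.0004,-0.0009,0,0,0,0.004],[0.0004,-0.0009,0,0,0,0.004]]'
```

```text
time_s: 11.9
position: [0.4933, 0.0124, 0.1358]
tcp_rot: [[-0.93, -0.368, -0.004], [-0.368, 0.93, 0.007], [0.001, 0.008, -1.0]]
force: [-1.0, 12.7, 5.4]
opening: 0.265
grasp_force: 30.1
time_s: 12.57
position: [0.4936, 0.0114, 0.1356]
tcp_rot: [[-0.927, -0.376, -0.004], [-0.376, 0.927, 0.007], [0.001, 0.008, -1.0]]
force: [-0.6, 10.9, 4.8]
opening: 0.269
grasp_force: 30.1
```

```bash
python3 -m handwheel '[[0,0,-0.0003,0,0,0],[0,0,-0.0006,0,0,0],[0,0,-0.0008,0,0,0],[0,0,-0.0008,0,0,0],[0,0,-0.0008,0,0,0],[0,0,-0.0008,0,0,0],[0,0,-0.0008,0,0,0],[0,0,-0.0008,0,0,0]]'
```

```text
time_s: 13.23
position: [0.4937, 0.0113, 0.1347]
tcp_rot: [[-0.927, -0.376, -0.004], [-0.376, 0.927, 0.007], [0.001, 0.008, -1.0]]
force: [-0.0, 11.6, 3.4]
opening: 0.269
grasp_force: 30.1
```

It is going in: z has fallen and the force has dropped. I'll push on gently.

```bash
python3 -m handwheel '[[0,0,-0.0005,0,0,0],[0,0,-0.001,0,0,0],[0,0,-0.0015,0,0,0],[0,0,-0.002,0,0,0],[0,0,-0.0025,0,0,0],[0,0,-0.003,0,0,0],[0,0,-0.003,0,0,0],[0,0,-0.003,0,0,0]]'
```

```text
time_s: 13.9
position: [0.4938, 0.0113, 0.1316]
tcp_rot: [[-0.927, -0.376, -0.004], [-0.376, 0.927, 0.007], [0.001, 0.008, -1.0]]
force: [-0.6, 13.0, 2.4]
opening: 0.268
grasp_force: 30.1
```

```bash
python3 -m handwheel '[[0,0,-0.0007,0,0,0],[0,0,-0.0014,0,0,0],[0,0,-0.0021,0,0,0],[0,0,-0.0028,0,0,0],[0,0,-0.0035,0,0,0],[0,0,-0.004,0,0,0],[0,0,-0.004,0,0,0],[0,0,-0.004,0,0,0]]'
python3 -m handwheel '[[0,0,-0.0003,0,0,0],[0,0,-0.0006,0,0,0],[0,0,-0.0009,0,0,0],[0,0,-0.0012,0,0,0],[0,0,-0.0012,0,0,0],[0,0,-0.0012,0,0,0],[0,0,-0.0012,0,0,0],[0,0,-0.0012,0,0,0]]'
```

```text
time_s: 14.57
position: [0.4938, 0.0113, 0.1276]
tcp_rot: [[-0.927, -0.376, -0.004], [-0.376, 0.927, 0.007], [0.001, 0.007, -1.0]]
force: [0.2, 12.8, 1.9]
opening: 0.27
grasp_force: 30.0
time_s: 15.23
position: [0.4938, 0.0113, 0.1265]
tcp_rot: [[-0.927, -0.376, -0.004], [-0.376, 0.927, 0.007], [0.001, 0.007, -1.0]]
force: [-0.4, 12.6, 3.1]
opening: 0.264
grasp_force: 30.0
```

```bash
python3 -m handwheel '[[0,0,-0.0002,0,0,0],[0,0,-0.0004,0,0,0],[0,0,-0.0006,0,0,0],[0,0,-0.0008,0,0,0],[0,0,-0.001,0,0,0],[0,0,-0.001,0,0,0],[0,0,-0.001,0,0,0],[0,0,-0.001,0,0,0]]'
```

```text
time_s: 15.9
position: [0.494, 0.0112, 0.1262]
tcp_rot: [[-0.927, -0.376, -0.003], [-0.376, 0.927, 0.006], [0.0, 0.007, -1.0]]
force: [-0.3, 12.4, 7.6]
opening: 0.26
grasp_force: 30.0
```

The collar is on the block. I'll ease the spring load over onto the hole while keeping light downward pressure.

```bash
python3 -m handwheel '[[-0.0001,0.0003,0,0,0,0],[-0.0002,0.0006,0,0,0,0],[-0.0003,0.0009,0,0,0,0],[-0.0004,0.0012,0,0,0,0],[-0.0005,0.0015,0,0,0,0],[-0.0006,0.0017,0,0,0,0],[-0.0006,0.0017,0,0,0,0],[-0.0006,0.0017,0,0,0,0]]'
```

```text
time_s: 16.57
position: [0.4938, 0.012, 0.1262]
tcp_rot: [[-0.926, -0.376, -0.002], [-0.376, 0.926, 0.005], [0.0, 0.005, -1.0]]
force: [-0.9, 9.9, 8.1]
opening: 0.268
grasp_force: 30.0
```

```bash
python3 -m handwheel '[[-0.0001,0.0003,0,0,0,0],[-0.0002,0.0006,0,0,0,0],[-0.0003,0.0009,0,0,0,0],[-0.0004,0.0012,0,0,0,0],[-0.0005,0.0014,0,0,0,0],[-0.0005,0.0014,0,0,0,0],[-0.0005,0.0014,-0.0003,0,0,0],[-0.0005,0.0014,-0.0003,0,0,0]]'; python3 -c "
from h import *
s=bot.read_state();print(s['position'],s['force'],s['moment'])"
```

```text
time_s: 17.23
position: [0.4938, 0.0125, 0.1261]
tcp_rot: [[-0.926, -0.377, -0.001], [-0.377, 0.926, 0.003], [-0.0, 0.003, -1.0]]
force: [-1.5, 6.3, 7.8]
opening: 0.269
grasp_force: 30.0
[0.49380408 0.01254232 0.12611805] [-1.49396146  6.30484807  7.82124149] [1.18422157 0.25369998 0.0248134 ]
```

```bash
python3 -m handwheel '[[-0.0001,0.0003,0,0,0,0],[-0.0001,0.0006,0,0,0,0],[-0.0001,0.0009,0,0,0,0],[-0.0002,0.0012,0,0,0,0],[-0.0002,0.0014,0,0,0,0],[-0.0002,0.0014,-0.0003,0,0,0],[-0.0002,0.0014,-0.0006,0,0,0],[-0.0002,0.0014,-0.0006,0,0,0]]'; python3 -c "
from h import *
s=bot.read_state();print(s['position'],s['force'],s['moment'])"
```

```text
time_s: 17.9
position: [0.4939, 0.013, 0.126]
tcp_rot: [[-0.926, -0.378, -0.0], [-0.378, 0.926, 0.001], [-0.0, 0.001, -1.0]]
force: [-2.7, 3.3, 11.8]
opening: 0.266
grasp_force: 30.0
[0.4938599  0.01300783 0.12603651] [-2.69809508  3.34211503 11.84639018] [0.57456285 0.45294028 0.01686714]
```

```bash
python3 -m handwheel '[[-0.0002,0.0004,0,0,0,0],[-0.0005,0.0008,0,0,0,0],[-0.0008,0.001,0,0,0,0],[-0.0008,0.001,0.0004,0,0,0],[-0.0008,0.001,0.0007,0,0,0],[-0.0008,0.001,0.001,0,0,0],[-0.0008,0.001,0.001,0,0,0],[-0.0008,0.001,0.001,0,0,0]]'
```

```text
time_s: 18.57
position: [0.4938, 0.0133, 0.1261]
tcp_rot: [[-0.926, -0.378, 0.001], [-0.378, 0.926, 0.0], [-0.001, -0.0, -1.0]]
force: [-0.6, 1.4, 6.3]
opening: 0.267
grasp_force: 30.0
```

```bash
python3 -m handwheel '[[0,0,0,0,0,0],[0,0,0,0,0,0],[0,0,0,0,0,0],[0,0,0,0,0,0],[0,0,0,0,0,0],[0,0,0,0,0,0],[0,0,0,0,0,0],[0,0,0,0,0,0]]' 0
```

```text
time_s: 19.23
position: [0.4935, 0.0132, 0.1257]
tcp_rot: [[-0.926, -0.378, -0.0], [-0.378, 0.926, -0.0], [0.0, 0.0, -1.0]]
force: [-0.1, -0.1, -0.5]
opening: 0.502
grasp_force: 0.0
```

Released. I'll lift away straight up, then move ahead and look.

```bash
python3 -m handwheel '[[0,0,0.02,0,0,0],[0,0,0.05,0,0,0],[0,0,0.08,0,0,0],[0.03,0,0.11,0,0,0.04],[0.06,0.01,0.14,0,0,0.08],[0.09,0.02,0.16,0,0,0.08],[0.12,0.03,0.175,0,0,0.08],[0.14,0.04,0.175,0,0,0.08]]'
python3 -m handwheel '[[0,0,0,0,0,-0.06],[0,0,0,0,0,-0.12],[0,0,0,0,0,-0.18],[0,0,0,0,0,-0.24],[0,0,0,0,0,-0.27],[0,0,0,0,0,-0.27],[0,0,0,0,0,-0.27],[0,0,0,0,0,-0.27]]'
python3 - <<'E'
from m import *
s=bot.read_state(); P,D=cams.capture("wrist"); u,v,X=cloud("wrist",D,s)
k=(abs(X[:,0]-.494)<.025)&(abs(X[:,1]-.013)<.025)&(X[:,2]>.12)&(X[:,2]<.16); Q=X[k]
print(k.sum(),np.round((np.percentile(Q,1,axis=0)+np.percentile(Q,99,axis=0))/2,4),np.median(Q[:,2]))
S,_=cams.capture("scene")
cv2.imwrite("pics/f.png",np.vstack([P[0:290,0:640],cv2.resize(S[180:270,290:400],None,fx=3.3,fy=3.3,interpolation=2)[:297] if 0 else np.hstack([cv2.resize(S[170:260,270:390],(400,300),interpolation=2),cv2.resize(P[225:285,255:375],(240,300),interpolation=2)])]))
E
```

```text
time_s: 19.9
position: [0.6382, 0.0534, 0.3057]
tcp_rot: [[-0.853, -0.521, 0.011], [-0.521, 0.853, -0.001], [-0.009, -0.007, -1.0]]
force: [0.2, -0.5, 0.7]
opening: 0.503
grasp_force: 0.0
time_s: 20.57
position: [0.6334, 0.0532, 0.3007]
tcp_rot: [[-1.0, -0.01, -0.0], [-0.01, 1.0, 0.0], [0.0, 0.0, -1.0]]
force: [-0.4, -0.2, -0.4]
opening: 0.496
grasp_force: 0.0
775 [0.4948 0.0149 0.129 ] 0.13433250701524038
```

View pics/f.png

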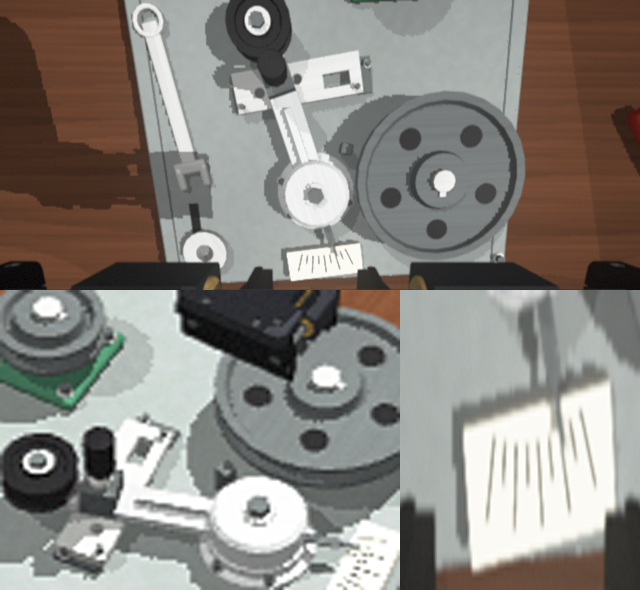

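The picture shows the arm held back, with the pointer at the fourth long line (about 330,245). The 40° hole at (260,93) and the 20° hole at (297,78) are visible on either side of the arm. The knob top is at 0.134 m, the same height as when the pin was home at the start.

```bash
python3 -c "
from rig import bot
print(bot.hand_in())"
```

```text
the job is handed in; nothing more can be done
None
```

The tensioner arm is locked back with the pin fully home in the 30 degree hole; it stayed back when I let go, and the job was handed in at about 21 s of the 64 s allowed.

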